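# Put the airbrush paint rack in order

### The arm

A 6-joint arm with a two-finger parallel gripper is mounted at the origin on the work surface. World frame = base frame: x ahead of the robot, y to its left, z up, the work surface at z = 0. Lengths are in m, angles in rad, forces in N, time in s.
With the tool pointing down it reaches from about 0.375 to 0.925 m from the base axis. Payload 5.7 kg.
Tool frame: the origin (TCP) lies midway between the tips of the shut fingers; the grasp point (between the pads) lies 19 mm behind it (grasp_offset is the distance from the TCP to the grasp point, in m); z points along the fingers, y is the line along which they close (so a half turn about z gives the same grasp; the last joint's range is limited). The gripper opens to 88 mm and grips with 3 to 60 N. Pads are 20 mm wide; open, the fingers measure 115 mm over their backs; the gripper's body (75 mm by 178 mm) begins 61 mm behind the grasp point.
Start: joints at [-1.255, 0.359, 1.51, -0, 1.272, -0.115], TCP at [0.251, -0.545, 0.223] pointing down, gripper open.
Joint ranges: [-2.97, 2.97], [-1.01, 2.36], [0.21, 2.38], [-0.96, 4.11], [0.2, 2.71], [-2.98, 2.98]. Speed limits (rad/s): [2.39, 2.39, 3.14, 3.14, 3.14, 3.14].

### API

Orientations are given as [roll, pitch, yaw] about the fixed x, y, z axes, in that order (R = Rz(yaw) Ry(pitch) Rx(roll)).
In Python, from cell import * gives the robot as it stands. The module is installed in compiled form; this text tells all that it offers.
- The arm moves only by the tool jog_arm, never from a script. Its argument "series" is a list of rows, each an object with "dp": the shift along the world's x, y, z in mm, a list of three; "twist": the turn about the world's z in rad. A call has 1 to 8 rows; each row shifts and turns the commanded pose from where the row before left it; what a row does not reach is not made up. A row lasts 1/10 s, in which the tool goes at most 50 mm and 8.59 degrees, less where a joint would pass 70% of its speed; a pose out of reach is approached as far as the arm can. A call with a gripper value outside its range is refused whole. "gripper" is the opening, from -1 (shut) to 1 (fully open), set as the call begins (left out, the last holds). The fingers move at their own pace and stop on an object; "grip_force" is the grip in N (left out, the last holds). Time passes only in rows, so rows that do not move let the fingers close. It gives the time, the measured TCP pose, the force, the opening and the grip force at its end, in the units of the state.
- get_obs(): the state, without advancing time (a new reading comes with each control period).
- camera(name): name is "scene" or "top"; returns the picture (480x640x3 uint8, red, green, blue); there is no depth.
- camera_model(name): a dict with "fx", "fy", "cx", "cy" (pixels), "origin" and "orientation" of the camera in the world. Camera axes: x right, y up, looking along -z (the intrinsics and any distortion apply to the point x, -y, -z); pixel columns grow to the right and rows downward; lengths in m; the calibration is good to about 2 mm. A picture is of the moment at which its call begins. camera_model takes no time and is no camera call.
- close_job(): hands the job in; it is judged then, once.
The state is a dict: "time": time; "joints": joint angles; "qd": joint speeds; "effort": joint torques, N m; "eef_pos": TCP position; "eef_rot": TCP orientation; "contact_force": force on the tool from outside, world axes, zero at the start; "moment": the same for the moment, N m; "opening": finger opening in m; "finger_force": force on a finger pad.
Only numpy, scipy, OpenCV 4.12 (cv2) and the standard library are available. Lean on these libraries where they do the work, as an engineer would, in place of code of your own. Each camera call takes 0.05 s, during which the arm holds its last target. There are 200 camera calls.

### The job

Put the paint rack in order: take the empty bottle without a cap out of its narrow well and stand it upright in the tray for empties, move the capped thin bottle that stands in a wide well into the narrow well this frees, and set the fat nozzle-capped bottle that stands out on the table in the wide well, each lowered fully home. Keep the bottles upright throughout, and leave the bottles that are already in their right wells, the other empty, the jar, the cup and the tin standing where they are.

Things in the scene. Friction and masses are not known exactly. Their poses are not given: they have to be found in the camera images.
- rack: fixed plywood rack block, 150 x 220 x 60 mm (x, y, z), yawed on the table; origin at the centre of its underside. A row of three narrow wells runs along its y axis at its x = -35 mm, a row of three wide wells at x = +35 mm; wells 70 mm apart in y (-70, 0, +70). All wells are round, 45 mm deep (flat floor 15 mm above the table) with a 3 mm chamfer; when the work begins each well has a bottle in it
- narrow_well0 (a point): centre of the mouth of narrow well 0 (34 mm diameter, 45 mm deep), 60 mm above the table, at rack y = -70 mm
- narrow_well1 (a point): centre of the mouth of narrow well 1 (34 mm diameter, 45 mm deep), 60 mm above the table, at rack y = 0 mm
- narrow_well2 (a point): centre of the mouth of narrow well 2 (34 mm diameter, 45 mm deep), 60 mm above the table, at rack y = 70 mm
- wide_well0 (a point): centre of the mouth of wide well 0 (48 mm diameter, 45 mm deep), 60 mm above the table, at rack y = -70 mm
- wide_well1 (a point): centre of the mouth of wide well 1 (48 mm diameter, 45 mm deep), 60 mm above the table, at rack y = 0 mm
- wide_well2 (a point): centre of the mouth of wide well 2 (48 mm diameter, 45 mm deep), 60 mm above the table, at rack y = 70 mm
- tray: fixed grey shallow tray for empties, outside 130 x 160 mm (x, y), walls 4 mm thick and 28 mm high, floor 4 mm above the table; origin at the centre of its underside
- empty: white 30 mm diameter round bottle: straight wall from 4 to 92 mm above the base, shoulder to 102 mm, no cap, only a 19 mm open neck to 112 mm; about 30 g; stands in one of the narrow wells. Origin: centre of its underside, z up
- stray: white 30 mm diameter round bottle: straight wall from 4 to 92 mm above the base, shoulder to 102 mm, black nozzle cap (21 mm wide, tapering) to 130 mm; about 75 g; stands loosely in one of the wide wells, where it does not belong. Origin: centre of its underside, z up through the cap
- fat: white 44 mm diameter round bottle: straight wall from 4 to 92 mm above the base, shoulder to 102 mm, black nozzle cap (21 mm wide, tapering) to 130 mm; about 150 g; stands out on the table beside the rack, close to the jar and the cup. Origin: centre of its underside, z up through the cap
- thin_good1: like stray (30 mm wide, 130 mm tall, capped), but rightly placed in a narrow well; stays there. Origin at its underside
- thin_good2: like stray (30 mm wide, 130 mm tall, capped), but rightly placed in a narrow well; stays there. Origin at its underside
- fat_good1: like fat (44 mm wide, 130 mm tall, capped), rightly placed in a wide well; stays there. Origin at its underside
- fat_good2: like fat (44 mm wide, 130 mm tall, capped), rightly placed in a wide well; stays there. Origin at its underside
- old_empty: another open-necked bottle like empty (30 mm wide, 112 mm tall) already standing in the tray; stays there. Origin at its underside
- jar: bystander: closed grey jar, 46 mm diameter, 90 mm tall, loose, 77 mm from fat centre to centre. Origin at its underside
- cup: bystander: white ceramic water cup, 58 mm across the rim, 90 mm tall, loose, 82 mm from fat centre to centre. Origin at its underside
- tin: bystander: plain closed metal tin, 48 mm diameter, 100 mm tall, loose on the table behind the rack, beside the wide wells. Origin at its underside
There are look-alikes about, which are no part of the job. What is shaped like the fat but brown or red is not meant.

How it is judged:
By the outcome, as a careful person would: the job done as asked, in the order asked, and still so for the second after the job is handed in, with the robot touching nothing.
It also fails if it takes over 70 s, if anything falls off the work surface, if the arm or the gripper's body presses on something with over 40 N, if the wrist force passes 120 N, or if a joint passes its speed limit or range.

## Working session

There is one attempt and no reset: what is moved stays moved. The work goes in short steps, Python scripts to look and compute and a tool call to move; the robot and the scene stay as the last step left them, time stands still between calls to the robot, and variables do not carry over. Pictures are saved under pics/ and viewed, at most 10 in all, crops included, and the job is handed in when it is done.

Besides the shell and the picture viewer there is one more tool, called after "Request:" as name(argument=value, ...) on one line, values as JSON. jog_arm: Moves the arm, as the interface text tells. Its arguments: {"type":"object","properties":{"series":{"type":"array","items":{"type":"object","properties":{"dp":{"type":"array","items":{"type":"number"}},"twist":{"type":"number"}}}},"gripper":{"type":"number"},"grip_force":{"type":"number"}},"required":["series"]}

```bash
mkdir -p pics; python3 - <<'E'
from cell import *
import cv2
for n in ("top","scene"):
    cv2.imwrite(f"pics/{n}0.png",camera(n)[:,:,::-1]); print(n,camera_model(n))
o=get_obs(); print(o)
E
```

```text
top {'fx': 450.1051905756512, 'fy': 450.1051905756512, 'cx': 327.71105662630185, 'cy': 231.87224005618663, 'origin': array([ 0.4412276 , -0.01602063,  1.08973644]), 'orientation': array([ 0.06616242, -0.00961917, -1.56537271])}
scene {'fx': 616.9400005813953, 'fy': 616.9400005813953, 'cx': 323.874485928478, 'cy': 241.9531540902905, 'origin': array([0.90130409, 0.72691067, 1.00309315]), 'orientation': array([0.71482708, 0.00527397, 2.65256371])}
{'time': 0.1, 'joints': array([-1.25508428e+00,  3.59432732e-01,  1.51131789e+00, -1.54443177e-05,
        1.27251061e+00, -1.15105282e-01]), 'qd': array([ 1.13426054e-04, -1.31029434e-03, -1.72601220e-03,  1.67395181e-03,
        5.79535308e-05, -9.70567824e-04]), 'effort': array([ 8.32779297e-04, -5.16357923e+01, -2.71407473e+01,  6.77729188e-02,
        2.77022127e-02, -5.30771911e-05]), 'eef_pos': array([ 0.25035748, -0.54458267,  0.22189621]), 'eef_rot': array([-3.13993343e+00, -1.76980563e-04,  4.30821728e-01]), 'contact_force': array([ 0.32645338, -1.11701525,  0.43775652]), 'moment': array([ 0.03026366,  0.00807341, -0.02681517]), 'finger_force': 0.0, 'opening': 0.08787722927531928}
```

View pics/top0.png

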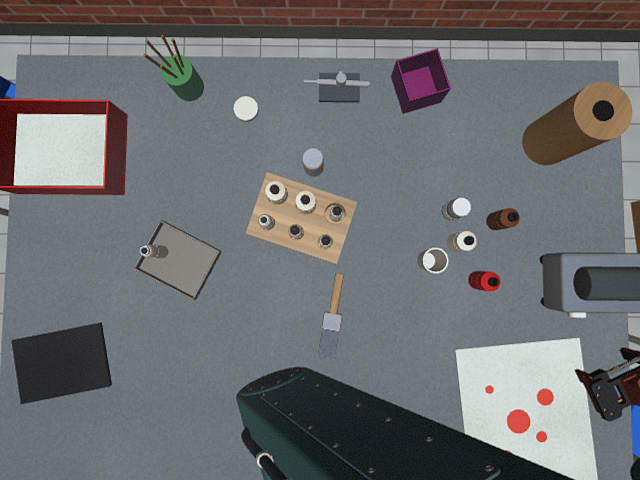

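View pics/scene0.png

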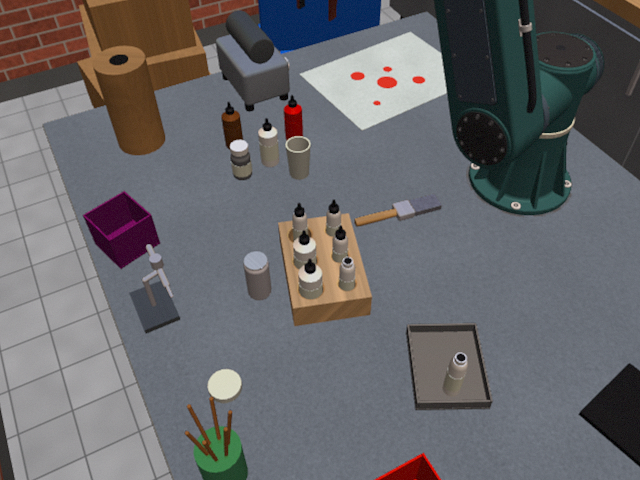

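```bash
cat > h.py <<'E'
import numpy as np, cv2
from scipy.spatial.transform import Rotation as R
from cell import *
def cam(n):
    m=camera_model(n); return m,R.from_euler('xyz',m['orientation']).as_matrix()
def ray(n,p):
    m,M=cam(n); p=np.asarray(p,float)
    return m['origin'],M@np.array([(p[0]-m['cx'])/m['fx'],-(p[1]-m['cy'])/m['fy'],-1])
def onz(n,p,z):
    o,d=ray(n,p); return o+d*(z-o[2])/d[2]
def proj(n,P):
    m,M=cam(n); c=M.T@(np.asarray(P,float)-m['origin'])
    return np.array([m['cx']+m['fx']*c[0]/-c[2],m['cy']-m['fy']*c[1]/-c[2]])
def tri(p,q):
    o1,d1=ray('top',p);o2,d2=ray('scene',q)
    d1/=np.linalg.norm(d1); d2/=np.linalg.norm(d2)
    A=np.c_[d1,-d2]; s=np.linalg.lstsq(A,o2-o1,rcond=None)[0]
    a,b=o1+s[0]*d1,o2+s[1]*d2; return (a+b)/2,np.linalg.norm(a-b)
E
python3 - <<'E'
import cv2,numpy as np
t=cv2.imread('pics/top0.png'); s=cv2.imread('pics/scene0.png')
a=cv2.resize(t[165:270,240:365],None,fx=4,fy=4,interpolation=cv2.INTER_CUBIC)[:420,:400*5//4]
b=cv2.resize(s[195:325,270:380],None,fx=3.2,fy=3.2,interpolation=cv2.INTER_CUBIC)
c=np.zeros((420,800,3),np.uint8); a=a[:, :500]; c[:,:500]=cv2.resize(a,(500,420)); b=cv2.resize(b,(300,355)); c[:355,500:]=b
cv2.imwrite('pics/z1.png',c)
a=cv2.resize(t[190:300,410:520],None,fx=3.6,fy=3.6,interpolation=cv2.INTER_CUBIC)
b=cv2.resize(t[215:305,130:230],None,fx=4,fy=4,interpolation=cv2.INTER_CUBIC)
c=np.zeros((400,800,3),np.uint8); c[:396,:396]=a; c[:360,400:]=b; cv2.imwrite('pics/z2.png',c)
E
```

```text
(no output)
```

View pics/z1.png

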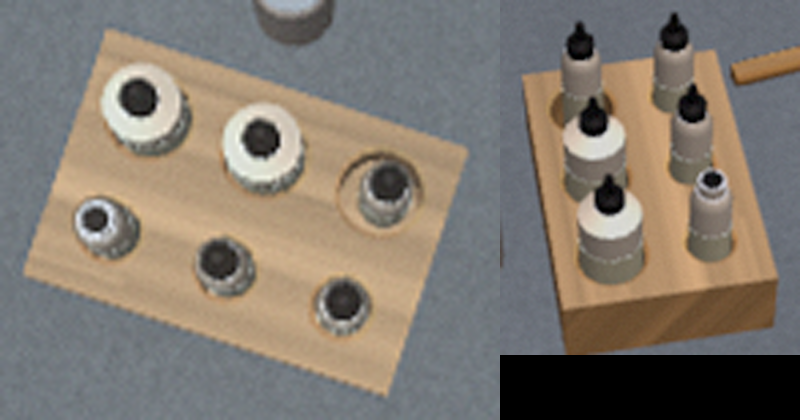

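View pics/z2.png

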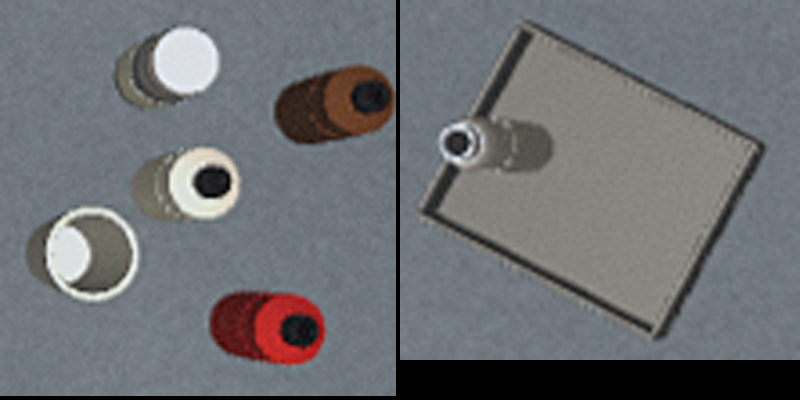

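```bash
cat > m1.py <<'E'
from h import *
t=cv2.imread('pics/top0.png'); s=cv2.imread('pics/scene0.png')
def wood(im,roi):
    x0,y0,x1,y1=roi; h=cv2.cvtColor(im,cv2.COLOR_BGR2HSV)
    m=np.zeros(im.shape[:2],np.uint8); m[y0:y1,x0:x1]=cv2.inRange(h,(8,60,90),(25,255,255))[y0:y1,x0:x1]
    m=cv2.morphologyEx(m,cv2.MORPH_OPEN,np.ones((3,3)))
    c=max(cv2.findContours(m,0,2)[0],key=cv2.contourArea); return cv2.convexHull(c)
hull=wood(t,(235,165,370,270))
ap=cv2.approxPolyDP(hull,4,True)[:,0]; print('top hull',ap.tolist())
# dark blobs
def dark(im,roi,thr=60,mina=8):
    x0,y0,x1,y1=roi; g=im[y0:y1,x0:x1].max(2); m=(g<thr).astype(np.uint8)
    n,l,st,ce=cv2.connectedComponentsWithStats(m)
    return [(np.round(ce[i]+[x0,y0],1).tolist(),st[i][2:].tolist()) for i in range(1,n) if st[i,4]>=mina]
print('top dark',*dark(t,(240,165,365,265)),sep='\n'); print('scene dark',*dark(s,(275,195,365,290)),sep='\n')
print('fat top',dark(t,(450,225,480,260))); print('fat scene',dark(s,(255,115,280,140)))
# rack corners (hand zoom of top face, then fit)
loc=np.array([[75,110],[75,-110],[-75,-110],[-75,110]])/1e3
px={'top':[(266.75,172.5),(357,202.5),(337.5,263.3),(246.25,233)]}
for n,p in px.items():
    W=np.array([onz(n,q,.06)[:2] for q in p]); c=W.mean(0)
    A=loc; B=W-c; th=np.arctan2((A[:,0]*B[:,1]-A[:,1]*B[:,0]).sum(),(A*B).sum())
    Rm=np.array([[np.cos(th),-np.sin(th)],[np.sin(th),np.cos(th)]])
    print(n,'centre',c.round(4),'yaw',th.round(4),'resid mm',((A@Rm.T-B)*1e3).round(1).tolist())
    for i,y in enumerate((-.07,0,.07)): print('n',i,(c+Rm@[-.035,y]).round(4),'w',i,(c+Rm@[.035,y]).round(4))
    for nm in ('top','scene'):
        print(nm,[proj(nm,[*(c+Rm@[x,y]),.145]).round(1).tolist() for x in (-.035,.035) for y in (-.07,0,.07)])
        print(nm,'corners',[proj(nm,[*(c+Rm@a),.06]).round(1).tolist() for a in A])
E
python3 m1.py
```

```text
top hull [[266, 173], [355, 202], [336, 262], [246, 233]]
top dark
([274.4, 189.2], [8, 9, 56])
([305.0, 199.4], [9, 9, 53])
([336.8, 210.6], [9, 8, 52])
([263.6, 219.5], [6, 6, 13])
([294.6, 229.9], [8, 9, 50])
([325.5, 240.2], [8, 9, 50])
scene dark
([333.5, 207.4], [10, 14, 95])
([298.9, 210.6], [10, 14, 93])
([339.9, 233.4], [10, 14, 96])
([303.9, 238.1], [9, 14, 94])
([347.4, 260.3], [6, 6, 26])
([309.5, 266.6], [10, 15, 105])
fat top [([468.7, 240.3], [10, 8, 67])]
fat scene [([266.6, 125.4], [9, 12, 68])]
top centre [0.5419 0.034 ] yaw -0.3132 resid mm [[1.0, -0.5], [1.6, -1.1], [-1.1, 0.7], [-1.4, 0.9]]
n 0 [ 0.487  -0.0218] w 0 [ 0.5536 -0.0434]
n 1 [0.5086 0.0448] w 1 [0.5751 0.0232]
n 2 [0.5301 0.1114] w 2 [0.5967 0.0898]
top [[326.3, 239.9], [294.7, 229.5], [263.1, 219.0], [336.7, 208.4], [305.2, 198.1], [273.8, 187.7]]
top corners [[267.0, 172.1], [357.5, 201.8], [337.2, 263.8], [245.9, 233.6]]
scene [[333.3, 199.2], [340.2, 225.1], [347.6, 253.1], [298.0, 203.8], [303.5, 230.1], [309.5, 258.5]]
scene corners [[292.7, 307.0], [277.7, 221.4], [348.2, 212.0], [371.6, 295.2]]
```

```bash
python3 - <<'E'
from h import *
pts={'w2g':((274.4,189.2),(309.5,266.6)),'w1g':((305,199.4),(303.9,238.1)),'stray':((336.8,210.6),(298.9,210.6)),
'empty':((263.6,219.5),(347.4,260.3)),'n1g':((294.6,229.9),(339.9,233.4)),'n0g':((325.5,240.2),(333.5,207.4)),'fat':((468.7,240.3),(266.6,125.4))}
for k,(p,q) in pts.items():
    x,g=tri(p,q); print(k,x.round(4),'gap',round(g,4),'top@.134',onz('top',p,.134)[:2].round(4))
print('fat top@.119',onz('top',(468.7,240.3),.119)[:2])
# jar lid ~ zoom (187,60)/3.6 ; cup rim (93,254)/3.6
print('jar',onz('top',(410+187/3.6,190+60/3.6),.09).round(4),'cup',onz('top',(410+93/3.6,190+254/3.6),.09).round(4))
print('fat shoulder',onz('top',(410+204/3.6,190+182/3.6),.095).round(4),'red',onz('top',(410+300/3.6,190+330/3.6),.12).round(4),'brown',onz('top',(410+370/3.6,190+97/3.6),.12).round(4))
tc=[onz('top',(130+u/4,215+v/4),.028) for u,v in ((527,23),(763,148),(658,338),(422,211))]
print('tray corners',np.round(tc,4).tolist(),'c',np.mean(tc,0).round(4),[np.linalg.norm(tc[i]-tc[(i+1)%4]).round(4) for i in range(4)])
print('old_empty top',onz('top',(130+457/4,215+142/4),.116).round(4)); print('tin',onz('top',(313,158),.1).round(4))
E
```

```text
w2g [0.5974 0.0907 0.123 ] gap 0.0006 top@.134 [0.5954 0.0897]
w1g [0.5755 0.0244 0.1236] gap 0.0004 top@.134 [0.5739 0.024 ]
stray [ 0.5516 -0.0445  0.1239] gap 0.0005 top@.134 [ 0.5502 -0.044 ]
empty [0.5309 0.1128 0.1264] gap 0.0 top@.134 [0.5302 0.1118]
n1g [0.5093 0.0462 0.1233] gap 0.0005 top@.134 [0.5084 0.0456]
n0g [ 0.4873 -0.0203  0.1235] gap 0.0 top@.134 [ 0.4868 -0.0203]
fat [ 0.4902 -0.3337  0.1103] gap 0.0015 top@.134 [ 0.4884 -0.3256]
fat top@.119 [ 0.48916191 -0.33041053]
jar [ 0.566  -0.3258  0.09  ] cup [ 0.4451 -0.2659  0.09  ]
fat shoulder [ 0.4898 -0.3336  0.095 ] red [ 0.4003 -0.3819  0.12  ] brown [ 0.5405 -0.4269  0.12  ]
tray corners [[0.537, 0.1303, 0.028], [0.464, -0.0097, 0.028], [0.3526, 0.051, 0.028], [0.4259, 0.1901, 0.028]] c [0.4449 0.0904 0.028 ] [np.float64(0.1579), np.float64(0.1268), np.float64(0.1573), np.float64(0.1262)]
old_empty top [0.4644 0.1549 0.116 ]
tin [0.6716 0.0085 0.1   ]
```

```bash
python3 - <<'E'
from h import *
tc=[onz('top',(130+u/4,215+v/4),.028) for u,v in ((127,23),(363,148),(258,338),(22,211))]
print('tray',np.round(tc,4).tolist(),'c',np.mean(tc,0).round(4),[np.linalg.norm(tc[i]-tc[(i+1)%4]).round(4) for i in range(4)])
p=(130+57/4,215+142/4); print('old',onz('top',p,.116).round(4),tri(p,(460.5,357)))
L=np.array([(-.035,-.07),(-.035,0),(.035,0),(.035,.07)]);W=np.array([[.4873,-.0203],[.5093,.0462],[.5755,.0244],[.5974,.0907]])
A=L-L.mean(0);B=W-W.mean(0);th=np.arctan2((A[:,0]*B[:,1]-A[:,1]*B[:,0]).sum(),(A*B).sum());Rm=np.array([[np.cos(th),-np.sin(th)],[np.sin(th),np.cos(th)]])
c=W.mean(0)-Rm@L.mean(0);print(th,c,'res',((A@Rm.T-B)*1e3).round(1).tolist(),'n2',c+Rm@[-.035,.07],'w0',c+Rm@[.035,-.07])
E
```

```text
tray [[0.5356, 0.3659, 0.028], [0.4627, 0.2254, 0.028], [0.3515, 0.2842, 0.028], [0.4247, 0.4239, 0.028]] c [0.4436 0.3249 0.028 ] [np.float64(0.1582), np.float64(0.1257), np.float64(0.1576), np.float64(0.1251)]
old [0.4632 0.3699 0.116 ] (array([0.46323093, 0.37045961, 0.11458025]), np.float64(7.181108433721203e-06))
-0.3177532908232469 [0.542375 0.03525 ] res [[-0.0, -0.0], [-0.2, -0.0], [0.1, -0.1], [0.1, 0.1]] n2 [0.53099743 0.11268094] w0 [ 0.55375257 -0.04218094]
```

Request:
jog_arm(series=[{"dp":[17.5,41,10],"twist":-0.0935},{"dp":[17.5,41,10],"twist":-0.0935},{"dp":[17.5,41,10],"twist":-0.0935},{"dp":[17.5,41,10],"twist":-0.0935},{"dp":[17.5,41,10],"twist":-0.0935},{"dp":[17.5,41,10],"twist":-0.0935},{"dp":[17.5,41,10],"twist":-0.0935},{"dp":[17.5,41,10],"twist":-0.0935}], gripper=0.25, grip_force=12)

```text
time: 0.9
eef_pos: [0.3907, -0.2153, 0.3028]
eef_rot: [-3.141, 0.0, -0.321]
contact_force: [1.1, 0.5, 0.3]
opening: 0.0548
finger_force: 0.0
```

Request:
jog_arm(series=[{"dp":[17.5,41,0]},{"dp":[17.5,41,0]},{"dp":[17.5,41,0]},{"dp":[17.5,41,0]},{"dp":[17.5,41,0]},{"dp":[17.5,41,0]},{"dp":[17.5,41,0]},{"dp":[0,0,0]}])

```text
validation failed for argument at $.se...
```

Request:
jog_arm(series=[{"dp":[17.5,41,0],"twist":0},{"dp":[17.5,41,0],"twist":0},{"dp":[17.5,41,0],"twist":0},{"dp":[17.5,41,0],"twist":0},{"dp":[17.5,41,0],"twist":0},{"dp":[17.5,41,0],"twist":0},{"dp":[17.5,41,0],"twist":0},{"dp":[17.5,41,0],"twist":0}])

```text
time: 1.7
eef_pos: [0.5307, 0.1127, 0.3023]
eef_rot: [3.141, 0.0, -0.317]
contact_force: [0.6, 0.8, 0.7]
opening: 0.0549
finger_force: 0.0
```

Request:
jog_arm(series=[{"dp":[0,0,-30],"twist":0.003},{"dp":[0,0,-30],"twist":0},{"dp":[0,0,-30],"twist":0},{"dp":[0,0,-20],"twist":0},{"dp":[0,0,0],"twist":0}])

```text
time: 2.2
eef_pos: [0.5278, 0.1107, 0.1894]
eef_rot: [3.139, 0.006, -0.314]
contact_force: [-1.1, 0.1, 0.0]
opening: 0.055
finger_force: 0.0
```

```bash
python3 - <<'E'
from h import *
for i in range(2):
    a=camera('top'); b=camera('scene'); o=get_obs(); print(o['time'],o['eef_pos'].round(4),o['eef_rot'].round(4),o['qd'].round(3))
t=cv2.resize(a[140:300,180:380][:,:,::-1],(500,400),interpolation=cv2.INTER_CUBIC)
s=cv2.resize(b[150:350,250:400][:,:,::-1],(300,400),interpolation=cv2.INTER_CUBIC)
cv2.imwrite('pics/a.png',np.hstack([t,s]))
E
```

```text
2.3 [0.5304 0.1108 0.1927] [ 3.1413e+00  8.0000e-04 -3.1420e-01] [-0.002 -0.021 -0.027  0.    -0.    -0.001]
2.4 [0.5316 0.1109 0.1939] [-3.1406e+00 -2.1000e-03 -3.1430e-01] [-0.001 -0.007 -0.005 -0.003 -0.001 -0.001]
```

View pics/a.png

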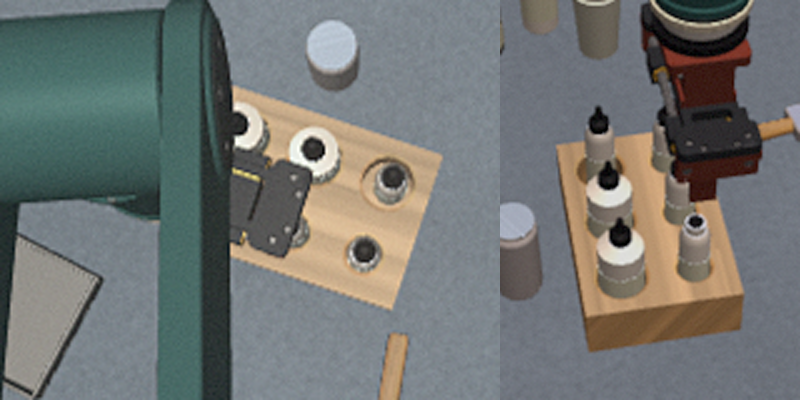

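```bash
python3 - <<'E'
from h import *
for i in range(3):
    a=camera('top'); o=get_obs(); print(o['time'],o['eef_pos'].round(4),o['eef_rot'].round(4))
p=o['eef_pos']
for n in('top','scene'): print(n,[ (n,proj(n,p+[np.array([.31,.95])[0]*d,.95*d,h]).round(0).tolist()) for d in (-.035,0,.035) for h in (0,.08)], 'empty',proj(n,[.531,.1127,.127]).round(0))
E
```

```text
2.45 [0.5316 0.1109 0.1941] [-3.1405e+00 -2.4000e-03 -3.1440e-01]
2.5 [0.5316 0.1109 0.194 ] [-3.1405e+00 -2.4000e-03 -3.1430e-01]
2.55 [0.5314 0.1109 0.1939] [-3.1406e+00 -2.2000e-03 -3.1430e-01]
top [('top', [277.0, 222.0]), ('top', [272.0, 218.0]), ('top', [260.0, 216.0]), ('top', [254.0, 212.0]), ('top', [244.0, 211.0]), ('top', [236.0, 206.0])] empty [264. 219.]
scene [('scene', [344.0, 221.0]), ('scene', [345.0, 189.0]), ('scene', [347.0, 235.0]), ('scene', [349.0, 203.0]), ('scene', [352.0, 250.0]), ('scene', [353.0, 218.0])] empty [347. 260.]
```

Request:
jog_arm(series=[{"dp":[-0.5,1.8,-20],"twist":-0.003},{"dp":[0,0,-25],"twist":0},{"dp":[0,0,-25],"twist":0},{"dp":[0,0,-20],"twist":0},{"dp":[0,0,-15],"twist":0},{"dp":[0,0,-10],"twist":0},{"dp":[0,0,-5],"twist":0},{"dp":[0,0,0],"twist":0}])

```text
time: 3.35
eef_pos: [0.5301, 0.1126, 0.0726]
eef_rot: [-3.142, 0.0, -0.317]
contact_force: [-0.1, 0.1, 0.8]
opening: 0.0551
finger_force: 0.0
```

Request:
jog_arm(series=[{"dp":[0,0,0],"twist":0},{"dp":[0,0,0],"twist":0}])

```text
time: 3.55
eef_pos: [0.5307, 0.1127, 0.0734]
eef_rot: [-3.141, -0.001, -0.317]
contact_force: [0.5, 0.8, 0.8]
opening: 0.0548
finger_force: 0.0
```

Close on the empty.

Request:
jog_arm(series=[{"dp":[0,0,0],"twist":0},{"dp":[0,0,0],"twist":0},{"dp":[0,0,0],"twist":0},{"dp":[0,0,0],"twist":0},{"dp":[0,0,0],"twist":0},{"dp":[0,0,0],"twist":0}], gripper=-1, grip_force=12)

```text
time: 4.15
eef_pos: [0.5302, 0.1127, 0.0728]
eef_rot: [-3.141, -0.0, -0.317]
contact_force: [-0.2, -1.1, 1.9]
opening: 0.0295
finger_force: 12.0
```

Request:
jog_arm(series=[{"dp":[0,0,5],"twist":0},{"dp":[0,0,10],"twist":0},{"dp":[0,0,20],"twist":0},{"dp":[0,0,25],"twist":0},{"dp":[0,0,30],"twist":0},{"dp":[0,0,30],"twist":0},{"dp":[0,0,25],"twist":0},{"dp":[0,0,10],"twist":0}])

```text
time: 4.95
eef_pos: [0.5315, 0.1128, 0.2309]
eef_rot: [-3.14, -0.005, -0.317]
contact_force: [0.2, -0.0, -0.6]
opening: 0.0298
finger_force: 12.0
```

Request:
jog_arm(series=[{"dp":[-8,15,0],"twist":0},{"dp":[-18,31,0],"twist":0},{"dp":[-18,31,0],"twist":0},{"dp":[-18,31,0],"twist":0},{"dp":[-18,31,0],"twist":0},{"dp":[-16,27,0],"twist":0},{"dp":[-8,15,0],"twist":0},{"dp":[0,0,0],"twist":0}])

```text
time: 5.75
eef_pos: [0.4229, 0.2954, 0.226]
eef_rot: [3.14, 0.003, -0.314]
contact_force: [-0.4, -0.3, -0.5]
opening: 0.0296
finger_force: 12.0
```

Request:
jog_arm(series=[{"dp":[0,0,-15],"twist":0},{"dp":[0,0,-30],"twist":0},{"dp":[0,0,-35],"twist":0},{"dp":[0,0,-35],"twist":0},{"dp":[0,0,-25],"twist":0},{"dp":[0,0,-10],"twist":0},{"dp":[0,0,0],"twist":0},{"dp":[0,0,0],"twist":0}])

```text
time: 6.55
eef_pos: [0.4265, 0.2937, 0.0781]
eef_rot: [-3.141, -0.0, -0.317]
contact_force: [-0.5, -0.0, 0.3]
opening: 0.0294
finger_force: 12.0
```

Request:
jog_arm(series=[{"dp":[0,0,-6],"twist":0},{"dp":[0,0,-5],"twist":0},{"dp":[0,0,-3],"twist":0},{"dp":[0,0,-1],"twist":0},{"dp":[0,0,0],"twist":0},{"dp":[0,0,0],"twist":0}])

```text
time: 7.15
eef_pos: [0.4261, 0.2937, 0.0627]
eef_rot: [-3.141, -0.0, -0.317]
contact_force: [-0.3, 0.0, -0.7]
opening: 0.0296
finger_force: 12.0
```

Request:
jog_arm(series=[{"dp":[0,0,-1],"twist":0},{"dp":[0,0,-0.7],"twist":0},{"dp":[0,0,0],"twist":0},{"dp":[0,0,0],"twist":0}])

```text
time: 7.55
eef_pos: [0.4265, 0.294, 0.0616]
eef_rot: [-3.14, -0.001, -0.317]
contact_force: [-0.9, -0.7, 6.2]
opening: 0.0297
finger_force: 12.0
```

Contact with the tray floor; release slowly and rise.

Request:
jog_arm(series=[{"dp":[0,0,0],"twist":0},{"dp":[0,0,0],"twist":0},{"dp":[0,0,0],"twist":0}], gripper=0.25)

```text
time: 7.85
eef_pos: [0.426, 0.2936, 0.0608]
eef_rot: [3.142, 0.0, -0.317]
contact_force: [-0.2, 0.0, 0.8]
opening: 0.0503
finger_force: 0.0
```

Request:
jog_arm(series=[{"dp":[0,0,8],"twist":0},{"dp":[0,0,20],"twist":0},{"dp":[0,0,30],"twist":0},{"dp":[0,0,30],"twist":0},{"dp":[0,0,30],"twist":0},{"dp":[0,0,30],"twist":0},{"dp":[0,0,10],"twist":0}])

```text
time: 8.55
eef_pos: [0.4276, 0.2945, 0.2224]
eef_rot: [-3.138, -0.004, -0.317]
contact_force: [0.3, 0.0, 0.8]
opening: 0.055
finger_force: 0.0
```

Request:
jog_arm(series=[{"dp":[8,-21,0],"twist":0},{"dp":[15,-41,0],"twist":0},{"dp":[15,-41,0],"twist":0},{"dp":[15,-41,0],"twist":0},{"dp":[15,-41,0],"twist":0},{"dp":[15,-41,0],"twist":0},{"dp":[15,-41,0],"twist":0},{"dp":[15,-41,0],"twist":0}])

```text
time: 9.35
eef_pos: [0.5388, -0.0161, 0.2182]
eef_rot: [-3.142, 0.001, -0.317]
contact_force: [0.6, 0.3, 0.3]
opening: 0.0548
finger_force: 0.0
```

Request:
jog_arm(series=[{"dp":[8,-22,0],"twist":0},{"dp":[4,-9,-10],"twist":0},{"dp":[0,0,-20],"twist":0},{"dp":[0,0,0],"twist":0},{"dp":[0,0,0],"twist":0},{"dp":[0,0,0],"twist":0}])

```text
time: 9.95
eef_pos: [0.551, -0.0445, 0.1892]
eef_rot: [-3.141, -0.0, -0.316]
contact_force: [0.6, 0.2, 0.3]
opening: 0.055
finger_force: 0.0
```

```bash
python3 - <<'E'
from h import *
b=camera('scene'); a=camera('top'); o=get_obs(); print(o['time'],o['eef_pos'].round(4),o['eef_rot'].round(4))
t=cv2.resize(a[140:300,180:380][:,:,::-1],(400,320),interpolation=cv2.INTER_CUBIC)
s=cv2.resize(b[190:420,260:500][:,:,::-1],(400,383),interpolation=cv2.INTER_CUBIC)
cv2.imwrite('pics/b.png',np.hstack([np.vstack([t,np.zeros((63,400,3),np.uint8)]),s]))
E
```

```text
10.05 [ 0.5514 -0.0448  0.1896] [-3.1413e+00 -1.2000e-03 -3.1630e-01]
```

View pics/b.png

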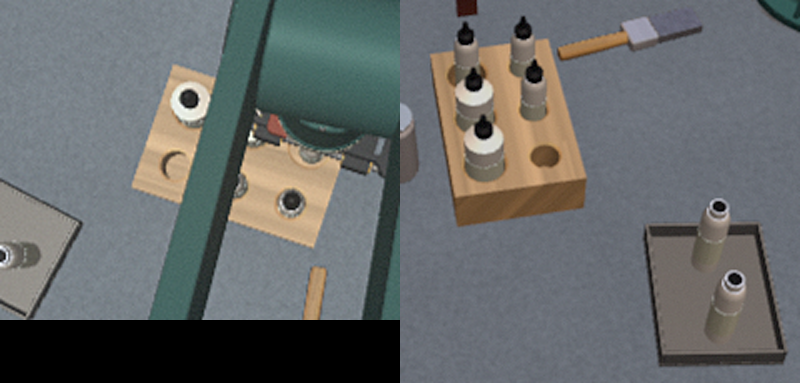

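The empty stands upright in the tray (right panel ~(712,235)) and its well is free (~(545,157)); the gripper is over the stray. Going down on it.

Request:
jog_arm(series=[{"dp":[0,0,-15],"twist":0},{"dp":[0,0,-25],"twist":0},{"dp":[0,0,-25],"twist":0},{"dp":[0,0,-25],"twist":0},{"dp":[0,0,-15],"twist":0},{"dp":[0,0,-8],"twist":0},{"dp":[0,0,-2],"twist":0},{"dp":[0,0,0],"twist":0}])

```text
time: 10.85
eef_pos: [0.5516, -0.0453, 0.0745]
eef_rot: [-3.141, -0.001, -0.317]
contact_force: [-0.2, 0.5, -0.2]
opening: 0.0548
finger_force: 0.0
```

Request:
jog_arm(series=[{"dp":[0,0,0],"twist":0},{"dp":[0,0,0],"twist":0},{"dp":[0,0,0],"twist":0},{"dp":[0,0,0],"twist":0},{"dp":[0,0,0],"twist":0},{"dp":[0,0,0],"twist":0},{"dp":[0,0,0],"twist":0}], gripper=-1, grip_force=15)

```text
time: 11.55
eef_pos: [0.5515, -0.0454, 0.0744]
eef_rot: [-3.141, -0.001, -0.317]
contact_force: [-0.5, -0.3, 6.3]
opening: 0.0295
finger_force: 15.0
```

Request:
jog_arm(series=[{"dp":[0,0,5],"twist":0},{"dp":[0,0,10],"twist":0},{"dp":[0,0,20],"twist":0},{"dp":[0,0,25],"twist":0},{"dp":[0,0,30],"twist":0},{"dp":[0,0,30],"twist":0},{"dp":[0,0,25],"twist":0},{"dp":[0,0,10],"twist":0}])

```text
time: 12.35
eef_pos: [0.5523, -0.0456, 0.232]
eef_rot: [-3.141, -0.004, -0.317]
contact_force: [0.9, -0.0, -0.1]
opening: 0.0296
finger_force: 14.9
```

Request:
jog_arm(series=[{"dp":[-2,16,0],"twist":0},{"dp":[-4,30,0],"twist":0},{"dp":[-4,30,0],"twist":0},{"dp":[-4,30,0],"twist":0},{"dp":[-4,30,0],"twist":0},{"dp":[-3,18,0],"twist":0},{"dp":[0,4,0],"twist":0},{"dp":[0,0,0],"twist":0}])

```text
time: 13.15
eef_pos: [0.5289, 0.1134, 0.2277]
eef_rot: [3.141, 0.002, -0.316]
contact_force: [-0.1, -0.2, -0.8]
opening: 0.0299
finger_force: 14.9
```

Request:
jog_arm(series=[{"dp":[0,0,0],"twist":0},{"dp":[0,0,0],"twist":0},{"dp":[0,0,0],"twist":0},{"dp":[0,0,0],"twist":0}])

```text
time: 13.55
eef_pos: [0.5302, 0.112, 0.229]
eef_rot: [-3.142, -0.0, -0.318]
contact_force: [0.2, -0.8, -0.5]
opening: 0.0297
finger_force: 14.9
```

```bash
cat > look.py <<'E'
import sys
from h import *
b=camera('scene'); a=camera('top'); o=get_obs(); p=o['eef_pos'];print(o['time'],p.round(4),o['eef_rot'].round(4),o['contact_force'].round(1))
c=proj('scene',p-[0,0,.02]).astype(int); x0=max(0,min(520,c[0]-60)); y0=max(0,c[1]-60)
s=cv2.resize(b[y0:y0+120,x0:x0+120][:,:,::-1],(480,480),interpolation=cv2.INTER_CUBIC)
cv2.imwrite(sys.argv[1],s); print('crop',x0,y0)
E
python3 look.py pics/c.png
```

```text
13.65 [0.5301 0.1122 0.229 ] [-3.1415e+00 -1.0000e-04 -3.1790e-01] [-0.1 -0.3 -0.3]
crop 288 169
```

View pics/c.png

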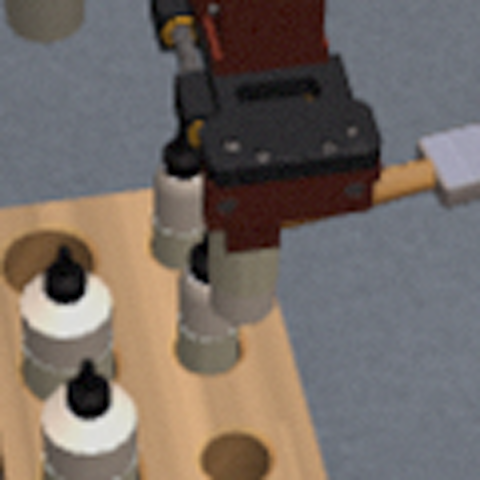

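```bash
python3 - <<'E'
from h import *
b=camera('scene').astype(float); o=get_obs(); p=o['eef_pos']; print(p)
for y in (235,238,241,244): print(y,b[y,333:366].sum(1).astype(int).tolist())
for z in (.171,.18,.19,.2): print(z,proj('scene',[p[0],p[1],z]).round(2))
hx=proj('scene',[.531,.1127,.06]);print('hole',hx)
g=b[270:300,330:365].sum(2).astype(int)
for y in range(272,296,3): print(y,b[y,332:362].sum(1).astype(int).tolist())
E
```

```text
[0.53012893 0.11233109 0.22894429]
235 [319, 332, 199, 27, 59, 79, 97, 208, 244, 254, 271, 292, 285, 294, 308, 321, 338, 334, 330, 338, 346, 343, 343, 339, 322, 340, 358, 353, 350, 350, 337, 345, 351]
238 [306, 346, 465, 328, 40, 5, 1, 173, 239, 251, 262, 283, 282, 282, 307, 323, 339, 338, 335, 331, 346, 350, 338, 331, 344, 340, 353, 351, 345, 342, 336, 344, 348]
241 [282, 312, 350, 383, 428, 461, 509, 391, 264, 265, 273, 277, 293, 292, 300, 325, 334, 337, 330, 332, 354, 347, 348, 340, 350, 353, 340, 343, 345, 353, 354, 348, 354]
244 [265, 271, 281, 296, 335, 356, 378, 305, 249, 273, 287, 302, 310, 323, 337, 340, 345, 354, 349, 353, 351, 351, 346, 370, 364, 339, 343, 347, 348, 341, 348, 340, 349]
0.171 [348.23 244.13]
0.18 [348.35 240.8 ]
0.19 [348.49 237.07]
0.2 [348.63 233.27]
hole [346.50329568 282.25518751]
272 [493, 498, 507, 517, 512, 501, 492, 474, 456, 427, 438, 439, 448, 443, 438, 441, 449, 457, 464, 471, 474, 469, 473, 454, 446, 432, 429, 434, 444, 444]
275 [486, 495, 498, 514, 511, 514, 512, 487, 469, 443, 426, 438, 436, 435, 448, 439, 440, 448, 457, 472, 478, 480, 462, 46
[... 262 characters left out ...]
 258, 243, 234, 220, 223, 203, 205, 184, 216, 369, 425, 445, 453, 465, 468, 444]
284 [469, 489, 494, 489, 491, 467, 319, 237, 239, 250, 252, 252, 256, 241, 233, 231, 227, 227, 212, 208, 200, 195, 163, 263, 372, 445, 464, 460, 471, 467]
287 [464, 471, 489, 489, 492, 508, 469, 364, 270, 246, 246, 252, 241, 246, 223, 217, 219, 227, 205, 197, 181, 187, 249, 391, 468, 467, 464, 454, 463, 470]
290 [459, 461, 486, 489, 494, 491, 498, 518, 514, 492, 437, 373, 366, 397, 407, 392, 373, 326, 317, 344, 408, 453, 461, 464, 474, 470, 465, 464, 443, 465]
293 [449, 453, 465, 484, 498, 490, 498, 508, 515, 519, 512, 497, 476, 454, 437, 430, 434, 439, 432, 436, 439, 442, 457, 460, 478, 478, 469, 463, 460, 451]
```

Request:
jog_arm(series=[{"dp":[0.8,0.4,-10],"twist":0},{"dp":[0,0,-25],"twist":0},{"dp":[0,0,-30],"twist":0},{"dp":[0,0,-25],"twist":0},{"dp":[0,0,-10],"twist":0},{"dp":[0,0,-3],"twist":0},{"dp":[0,0,0],"twist":0},{"dp":[0,0,0],"twist":0}])

```text
time: 14.5
eef_pos: [0.5319, 0.1131, 0.127]
eef_rot: [-3.141, -0.002, -0.317]
contact_force: [0.2, -0.1, -0.7]
opening: 0.0301
finger_force: 14.9
```

Request:
jog_arm(series=[{"dp":[0,0,-3],"twist":0},{"dp":[0,0,-3],"twist":0},{"dp":[0,0,-3],"twist":0},{"dp":[0,0,-3],"twist":0},{"dp":[0,0,-3],"twist":0}])

```text
time: 15.0
eef_pos: [0.5308, 0.113, 0.1107]
eef_rot: [-3.142, 0.0, -0.317]
contact_force: [-0.1, 0.7, -0.7]
opening: 0.0298
finger_force: 14.9
```

Request:
jog_arm(series=[{"dp":[0,0,-6],"twist":0},{"dp":[0,0,-6],"twist":0},{"dp":[0,0,-6],"twist":0},{"dp":[0,0,-6],"twist":0},{"dp":[0,0,-5],"twist":0},{"dp":[0,0,-3],"twist":0},{"dp":[0,0,0],"twist":0},{"dp":[0,0,0],"twist":0}])

```text
time: 15.8
eef_pos: [0.5309, 0.1131, 0.079]
eef_rot: [-3.141, -0.0, -0.317]
contact_force: [-0.5, -0.4, -1.3]
opening: 0.0297
finger_force: 14.9
```

Request:
jog_arm(series=[{"dp":[0,0,-2],"twist":0},{"dp":[0,0,-1.5],"twist":0},{"dp":[0,0,-1],"twist":0},{"dp":[0,0,0],"twist":0},{"dp":[0,0,0],"twist":0}])

```text
time: 16.3
eef_pos: [0.5309, 0.113, 0.0745]
eef_rot: [-3.141, -0.0, -0.317]
contact_force: [-0.1, -0.5, -1.1]
opening: 0.0296
finger_force: 14.9
```

Request:
jog_arm(series=[{"dp":[0,0,-0.7],"twist":0},{"dp":[0,0,0],"twist":0},{"dp":[0,0,0],"twist":0}])

```text
time: 16.6
eef_pos: [0.5313, 0.1132, 0.0742]
eef_rot: [-3.141, -0.001, -0.317]
contact_force: [0.3, 1.2, 5.0]
opening: 0.0297
finger_force: 15.0
```

Request:
jog_arm(series=[{"dp":[0,0,-0.5],"twist":0},{"dp":[0,0,0],"twist":0},{"dp":[0,0,0],"twist":0}])

```text
time: 16.9
eef_pos: [0.5315, 0.1134, 0.0741]
eef_rot: [-3.14, -0.001, -0.317]
contact_force: [-1.1, 1.1, 8.9]
opening: 0.0298
finger_force: 15.0
```

Request:
jog_arm(series=[{"dp":[0,0,0],"twist":0},{"dp":[0,0,0],"twist":0},{"dp":[0,0,0],"twist":0}], gripper=0.2)

```text
time: 17.2
eef_pos: [0.5305, 0.1129, 0.0729]
eef_rot: [3.141, 0.001, -0.317]
contact_force: [0.4, 0.7, 0.3]
opening: 0.05
finger_force: 0.0
```

Request:
jog_arm(series=[{"dp":[0,0,8],"twist":0},{"dp":[0,0,20],"twist":0},{"dp":[0,0,30],"twist":0},{"dp":[0,0,30],"twist":0},{"dp":[0,0,30],"twist":0},{"dp":[0,0,30],"twist":0}])

```text
time: 17.8
eef_pos: [0.5305, 0.113, 0.2229]
eef_rot: [-3.142, -0.0, -0.317]
contact_force: [0.0, -0.0, -0.6]
opening: 0.0524
finger_force: 0.0
```

Request:
jog_arm(series=[{"dp":[-2,-22,0],"twist":0},{"dp":[-4,-45,0],"twist":0},{"dp":[-4,-45,0],"twist":0},{"dp":[-4,-45,0],"twist":0},{"dp":[-4,-45,0],"twist":0},{"dp":[-4,-45,0],"twist":0},{"dp":[-4,-45,0],"twist":0},{"dp":[-4,-45,0],"twist":0}], gripper=0.6)

```text
time: 18.6
eef_pos: [0.5003, -0.2258, 0.2218]
eef_rot: [-3.142, -0.0, -0.317]
contact_force: [0.9, -0.1, 0.8]
opening: 0.0703
finger_force: 0.0
```

Request:
jog_arm(series=[{"dp":[-4,-45,0],"twist":0},{"dp":[-4,-45,0],"twist":0},{"dp":[-3,-19,0],"twist":0},{"dp":[0,0,-20],"twist":0},{"dp":[0,0,-10],"twist":0},{"dp":[0,0,0],"twist":0},{"dp":[0,0,0],"twist":0},{"dp":[0,0,0],"twist":0}])

```text
time: 19.4
eef_pos: [0.4904, -0.3324, 0.192]
eef_rot: [3.141, -0.001, -0.316]
contact_force: [0.1, -0.6, 0.1]
opening: 0.0703
finger_force: 0.0
```

```bash
python3 - <<'E'
from h import *
b=camera('scene'); o=get_obs(); print(o['time'],o['eef_pos'].round(4),o['eef_rot'].round(4),o['opening'])
s=cv2.resize(b[60:340,190:400][:,:,::-1],(450,600),interpolation=cv2.INTER_CUBIC)
cv2.imwrite('pics/d.png',s)
E
```

```text
19.45 [ 0.4904 -0.3326  0.1921] [ 3.1412e+00 -1.2000e-03 -3.1620e-01] 0.07018978162165894
```

View pics/d.png

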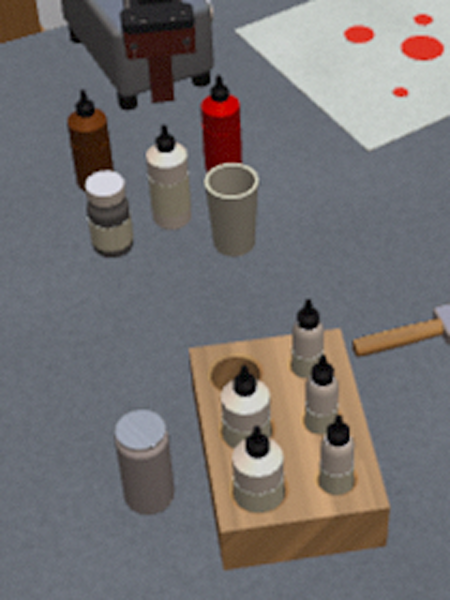

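The stray is home in the narrow well (zoom (338,455)), the wide well is free (236,372), and the gripper is over the fat (168,180). Going down.

Request:
jog_arm(series=[{"dp":[-0.4,-1,-15],"twist":0},{"dp":[0,0,-25],"twist":0},{"dp":[0,0,-30],"twist":0},{"dp":[0,0,-25],"twist":0},{"dp":[0,0,-20],"twist":0},{"dp":[0,0,-12],"twist":0},{"dp":[0,0,-6],"twist":0},{"dp":[0,0,0],"twist":0}])

```text
time: 20.25
eef_pos: [0.4895, -0.3338, 0.0581]
eef_rot: [-3.141, 0.0, -0.317]
contact_force: [0.0, -0.2, 1.1]
opening: 0.07
finger_force: 0.0
```

Request:
jog_arm(series=[{"dp":[0,0,0],"twist":0},{"dp":[0,0,0],"twist":0},{"dp":[0,0,0],"twist":0},{"dp":[0,0,0],"twist":0},{"dp":[0,0,0],"twist":0},{"dp":[0,0,0],"twist":0}], gripper=-1, grip_force=20)

```text
time: 20.85
eef_pos: [0.4899, -0.3343, 0.0588]
eef_rot: [3.141, -0.001, -0.317]
contact_force: [-0.1, 0.6, 4.9]
opening: 0.0434
finger_force: 19.9
```

Request:
jog_arm(series=[{"dp":[0,0,0],"twist":0},{"dp":[0,0,0],"twist":0}])

```text
time: 21.05
eef_pos: [0.4899, -0.3343, 0.0588]
eef_rot: [3.141, -0.001, -0.317]
contact_force: [-0.1, 1.8, 5.9]
opening: 0.0439
finger_force: 19.9
```

Request:
jog_arm(series=[{"dp":[0,0,5],"twist":0},{"dp":[0,0,15],"twist":0},{"dp":[0,0,25],"twist":0},{"dp":[0,0,30],"twist":0},{"dp":[0,0,30],"twist":0},{"dp":[0,0,30],"twist":0},{"dp":[0,0,25],"twist":0},{"dp":[0,0,10],"twist":0}])

```text
time: 21.85
eef_pos: [0.4901, -0.3346, 0.2306]
eef_rot: [3.14, -0.003, -0.317]
contact_force: [0.9, -0.4, -2.3]
opening: 0.0439
finger_force: 19.9
```

Request:
jog_arm(series=[{"dp":[3,14,0],"twist":0},{"dp":[7,32,0],"twist":0},{"dp":[9,41,0],"twist":0},{"dp":[9,41,0],"twist":0},{"dp":[9,41,0],"twist":0},{"dp":[9,41,0],"twist":0},{"dp":[9,41,0],"twist":0},{"dp":[6,28,0],"twist":0}])

```text
time: 22.65
eef_pos: [0.5488, -0.051, 0.226]
eef_rot: [-3.141, 0.004, -0.316]
contact_force: [-0.1, -0.4, -1.9]
opening: 0.0441
finger_force: 19.9
```

Request:
jog_arm(series=[{"dp":[3,13,0],"twist":0},{"dp":[0,0,-15],"twist":0},{"dp":[0,0,-15],"twist":0},{"dp":[0,0,0],"twist":0},{"dp":[0,0,0],"twist":0},{"dp":[0,0,0],"twist":0},{"dp":[0,0,0],"twist":0}])

```text
time: 23.35
eef_pos: [0.5538, -0.0423, 0.1988]
eef_rot: [-3.141, -0.001, -0.318]
contact_force: [0.3, -1.3, -1.8]
opening: 0.0437
finger_force: 19.9
```

```bash
python3 look.py pics/e.png; python3 - <<'E'
from h import *
p=get_obs()['eef_pos']
for z in (.15,.16,.17,.18): print(z,proj('scene',[p[0],p[1],z]).round(1))
print('hole',proj('scene',[.5538,-.0422,.06]).round(1))
E
```

```text
23.45 [ 0.5538 -0.0422  0.1988] [-3.1414e+00 -1.0000e-03 -3.1760e-01] [-0.3 -0.  -2.1]
crop 237 131
0.15 [298.1 202.4]
0.16 [297.9 198.8]
0.17 [297.7 195.1]
0.18 [297.5 191.3]
hole [299.7 233.3]
```

View pics/e.png

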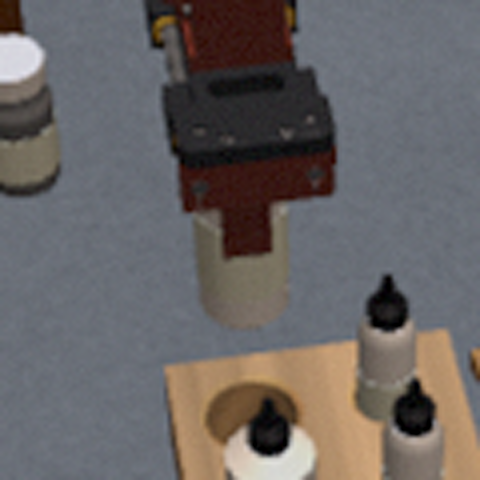

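Request:
jog_arm(series=[{"dp":[0,0,-15],"twist":0},{"dp":[0,0,-25],"twist":0},{"dp":[0,0,-20],"twist":0},{"dp":[0,0,-10],"twist":0},{"dp":[0,0,-4],"twist":0},{"dp":[0,0,0],"twist":0},{"dp":[0,0,0],"twist":0},{"dp":[0,0,0],"twist":0}])

```text
time: 24.25
eef_pos: [0.5543, -0.0421, 0.1252]
eef_rot: [-3.141, -0.002, -0.317]
contact_force: [0.4, -0.3, -0.7]
opening: 0.0439
finger_force: 19.9
```

Request:
jog_arm(series=[{"dp":[0,0,-3],"twist":0},{"dp":[0,0,-3],"twist":0},{"dp":[0,0,-3],"twist":0},{"dp":[0,0,-3],"twist":0},{"dp":[0,0,-3],"twist":0}])

```text
time: 24.75
eef_pos: [0.5533, -0.0419, 0.1088]
eef_rot: [-3.142, 0.0, -0.317]
contact_force: [-0.6, -0.7, -1.7]
opening: 0.0435
finger_force: 19.9
```

Request:
jog_arm(series=[{"dp":[0,0,-6],"twist":0},{"dp":[0,0,-6],"twist":0},{"dp":[0,0,-6],"twist":0},{"dp":[0,0,-6],"twist":0},{"dp":[0,0,-5],"twist":0},{"dp":[0,0,-3],"twist":0},{"dp":[0,0,0],"twist":0},{"dp":[0,0,0],"twist":0}])

```text
time: 25.55
eef_pos: [0.5535, -0.0419, 0.0773]
eef_rot: [-3.141, -0.0, -0.317]
contact_force: [0.5, -0.0, -1.3]
opening: 0.0441
finger_force: 19.9
```

Request:
jog_arm(series=[{"dp":[0,0,-2],"twist":0},{"dp":[0,0,-1.5],"twist":0},{"dp":[0,0,0],"twist":0},{"dp":[0,0,0],"twist":0}])

```text
time: 25.95
eef_pos: [0.5536, -0.042, 0.0739]
eef_rot: [-3.141, -0.0, -0.317]
contact_force: [-0.3, 0.5, -0.8]
opening: 0.0443
finger_force: 19.9
```

Request:
jog_arm(series=[{"dp":[0,0,-0.8],"twist":0},{"dp":[0,0,0],"twist":0},{"dp":[0,0,0],"twist":0}])

```text
time: 26.25
eef_pos: [0.554, -0.0419, 0.0737]
eef_rot: [-3.141, -0.001, -0.317]
contact_force: [-1.4, 0.6, 4.9]
opening: 0.0443
finger_force: 20.0
```

Request:
jog_arm(series=[{"dp":[0,0,-0.4],"twist":0},{"dp":[0,0,0],"twist":0},{"dp":[0,0,0],"twist":0}])

```text
time: 26.55
eef_pos: [0.5541, -0.0419, 0.0736]
eef_rot: [-3.141, -0.002, -0.317]
contact_force: [-1.0, 0.8, 8.3]
opening: 0.0438
finger_force: 20.0
```

Request:
jog_arm(series=[{"dp":[0,0,0],"twist":0},{"dp":[0,0,0],"twist":0},{"dp":[0,0,0],"twist":0},{"dp":[0,0,0],"twist":0}], gripper=0.23)

```text
time: 26.95
eef_pos: [0.5533, -0.042, 0.0723]
eef_rot: [-3.142, 0.0, -0.317]
contact_force: [0.6, 0.7, -0.4]
opening: 0.0539
finger_force: 0.0
```

Request:
jog_arm(series=[{"dp":[0,0,8],"twist":0},{"dp":[0,0,20],"twist":0},{"dp":[0,0,30],"twist":0},{"dp":[0,0,30],"twist":0},{"dp":[0,0,30],"twist":0},{"dp":[0,0,30],"twist":0},{"dp":[0,0,30],"twist":0}])

```text
time: 27.65
eef_pos: [0.5532, -0.0419, 0.2524]
eef_rot: [-3.141, -0.0, -0.317]
contact_force: [0.3, 0.4, 0.4]
opening: 0.0541
finger_force: 0.0
```

Request:
jog_arm(series=[{"dp":[-8,-40,0],"twist":0},{"dp":[-8,-40,0],"twist":0},{"dp":[-8,-40,0],"twist":0},{"dp":[-8,-40,0],"twist":0},{"dp":[-8,-40,0],"twist":0},{"dp":[-8,-40,0],"twist":0},{"dp":[0,0,0],"twist":0},{"dp":[0,0,0],"twist":0}])

```text
time: 28.45
eef_pos: [0.5051, -0.2824, 0.2507]
eef_rot: [-3.141, 0.0, -0.319]
contact_force: [-0.7, -0.5, -0.1]
opening: 0.0542
finger_force: 0.0
```

```bash
python3 - <<'E'
from h import *
b=camera('scene')[:,:,::-1]; t=camera('top')[:,:,::-1]; o=get_obs(); print(o['time'],o['eef_pos'].round(4))
cv2.imwrite('pics/f.png',cv2.resize(b[60:420,190:510],(712,800))[:600] if 0 else cv2.resize(b[60:420,190:510],(533,600),interpolation=cv2.INTER_CUBIC))
g=b[195:300,270:365].max(2); m=(g<60).astype(np.uint8); n,l,st,ce=cv2.connectedComponentsWithStats(m)
for i in range(1,n):
    if st[i,4]>=8: print((ce[i]+[270,195]).round(1),st[i][2:])
print('expected cap w0,n2:',proj('scene',[.5538,-.0422,.1235]).round(1),proj('scene',[.531,.1127,.1235]).round(1))
E
```

```text
28.55 [ 0.5054 -0.2809  0.2506]
[333.5 207.5] [10 14 95]
[298.3 211.8] [10 14 94]
[340.  233.4] [11 14 98]
[303.7 238.3] [10 14 97]
[347.5 261.5] [ 10  14 103]
[309.5 266.6] [ 10  15 106]
expected cap w0,n2: [298.6 211.9] [347.3 261.3]
```

View pics/f.png

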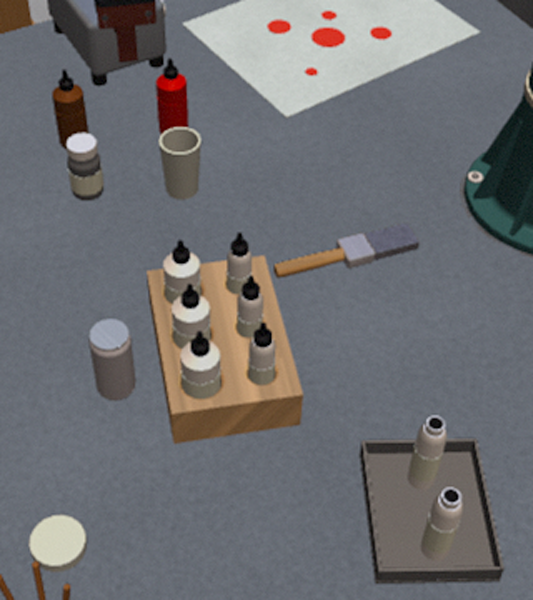

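All six wells are filled rightly: fat at zoom (181,270) and stray at (262,355), with caps within 0.3 px of the fully seated positions. The empty stands in the tray at (428,455), and the bystanders have not moved. Handing in.

```bash
python3 -c "
from cell import *
print(close_job())"
```

```text
the job is handed in; nothing more can be done
None
```

The job is done and handed in at about 28.6 s on the robot's clock: the empty stands in the tray, the stray is in the freed narrow well and the fat is in the wide well, both fully home. The last picture shows nothing else moved, but the hand-in gave back no verdict.

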